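Put the round base away in the push-latch case

TASK

On the plywood case, press down the loose (near) edge of the flush cover and let go so that it pops open, push the round metal base along the case top with the fingers until it drops into the opened compartment, then press the cover down again until it latches shut. Only press and push: do not pick the base up. Leave the square base, the figures and everything else standing where they are, and finish clear of everything.

Things in the scene. Friction and masses are not known exactly. Their poses are not given: they have to be found in the camera images.
- case: fixed plywood case, 240 (its x) x 260 (y) mm; flat top (deck) 70 mm above the origin, which is the centre of its underside; +x points away from the robot, y along the cover's hinge. Compartment opening in the deck: x 0 to 88, y -90 to 90 mm; its floor 10 mm above the origin. The near half of the deck (x -120 to 0) carries the two bases; a knight stands in each far corner (x 105, y +/-110).
- lid (a joint): angle of the dark wood cover (rad): 0 shut, flush; 0.85 popped open; -0.09 pressed in to its stop. Push-push latch: press the shut cover to its stop (7 mm down at the loose edge, 3 to 6 N) and let go: it springs open in about 0.7 s and stays up. Press the open cover down past flush to the same stop and let go: it latches shut. A shorter press may change nothing.
- lid_edge (a point): where the cover is pressed: on its upper face, mid-width, 10 mm in from the loose edge (aluminium strip, nearest the robot). Cover 83 (x) x 175 (y) x 6 mm; hinge axis along case y at case x 86, z 67 mm; the point lies 73 mm from it, turns with the cover, its x runs from loose edge to hinge. Open, the loose edge is at case x 31 mm, 62 mm above the deck.
- round_c (a point): centre (half-way up) of the round metal base: loose disc, 40 mm diameter, 10 mm high, chamfered top rim, about 60 g, on the near half of the deck, left or right, 42 to 56 mm from the middle, straight in front of the compartment, nothing between; any push along case +x takes it in
- square_c (a point): bystander: centre (half-way up) of the square metal base, 38 by 38 by 10 mm, loose on the other side of the near half of the deck
- knight_l: bystander: pewter miniature figure with a pike, standing on a round foot; origin at the centre of its underside. 60 mm tall, 26 mm wide, on the deck's far left corner
- knight_r: bystander: pewter miniature figure with a pike, standing on a round foot; origin at the centre of its underside. 60 mm tall, 26 mm wide, on the deck's far right corner
- pikeman: bystander: pewter miniature figure with a pike, standing on a round foot; origin at the centre of its underside. 70 mm tall, 31 mm wide, on the table left of the case
- archer: bystander: pewter miniature figure with a pike, standing on a round foot; origin at the centre of its underside. 70 mm tall, 31 mm wide, on the table right of the case
- glue: bystander: white glue bottle, 36 mm in diameter, 100 mm tall, on the table right of the case; origin under its centre
- flask: bystander: steel vacuum flask, 76 mm in diameter, 280 mm tall, on the table far to the left; origin under its centre
Mind the look-alikes: they are no part of the job. Leave any orange look-alike of the part that bears round_c alone.

How it is judged:
By the outcome, as a careful person would: the job done as asked, in the order asked, and still so for the second after the job is handed in, with the robot touching nothing.
It also fails if it takes over 48 s, if anything falls off the work surface, if the arm or the gripper's body presses on something with over 40 N, if the wrist force passes 120 N, or if a joint passes its speed limit or range.

ROBOT

A 6-joint arm with a two-finger parallel gripper is mounted at the origin on the work surface. World frame = base frame: x ahead of the robot, y to its left, z up, the work surface at z = 0. Lengths are in m, angles in degrees, forces in N, time in s.
With the tool pointing down it reaches from about 0.375 to 0.9 m from the base axis. Payload 3.1 kg.
Tool frame: the origin (TCP) lies on the centre line of the jaws, within the pads' length; the fingertips stand 25 mm ahead of it and the grasp point (between the pads) lies 6 mm ahead of it; z points along the fingers, y is the line along which they close (so a half turn about z gives the same grasp; the last joint's range is limited). The gripper opens to 85 mm and grips with 20 to 120 N. Pads are 22 mm wide; open, the fingers measure 114 mm over their backs; the gripper's body (76 mm by 85 mm) begins 54 mm behind the grasp point. The pads swing forward as they close: fully open they stand 13 mm farther back than shut.
Start: joints at [-83.91, 30.224, 82.088, -0, 67.689, -10.227], TCP at [0.176, -0.6, 0.256] pointing down, gripper open.
Joint ranges: [-176.69, 176.69], [-43.24, 126.21], [12.49, 139.97], [-82, 262], [0, 151.66], [-163.58, 163.58]. Speed limits (degrees/s): [159.86, 159.86, 180, 180, 180, 180].

INTERFACE

Orientations are given as a 3x3 rotation matrix whose columns are the frame's x, y, z axes.
In Python, from rig import bot gives the robot as it stands.
- The arm moves only by the tool servo_tool, never from a script. Its argument "commands" is a list of rows, each a list of 7 numbers: the shift along the tool's x, y, z in m, then the turn, a rotation vector about the tool's x, y, z in degrees, then the opening, from 0 (shut) to 1 (fully open). In form: [[tx, ty, tz, wx, wy, wz, fingers], ...]. A call has 1 to 8 rows; each row shifts and turns the commanded pose from where the row before left it, along the tool's axes as they then stand; what a row does not reach is not made up. A row lasts 1/8 s, in which the tool goes at most 62.5 mm and 10.7 degrees, less where a joint would pass 70% of its speed; a pose out of reach is approached as far as the arm can. A call with a gripper value outside its range is refused whole. The fingers move at their own pace and stop on an object; the grip force is fixed at half the most. Time passes only in rows, so rows that do not move let the fingers close. It gives the time, the measured TCP pose, the force, the opening and the grip force at its end, in the units of the state.
- bot.observe(): the state, without advancing time (a new reading comes with each control period).
- bot.read_camera(name): name is "side" or "top"; returns the picture (480x640x3 uint8, blue, green, red); there is no depth.
- bot.calibration(name): a dict with "fx", "fy", "cx", "cy" (pixels), "pose" (4x4, takes a point from camera to world coordinates). Camera axes: x right, y down, z forward; pixel columns grow to the right and rows downward; lengths in m; the calibration is good to about 2 mm. A picture is of the moment at which its call begins. calibration takes no time and is no camera call.
- bot.finish_job(): hands the job in; it is judged then, once.
The state is a dict: "time": time; "joints": joint angles; "joint_velocities": joint speeds; "tau": joint torques, N m; "tool_pos": TCP position; "tool_rot": TCP orientation; "force": force on the tool from outside, world axes, zero at the start; "torque": the same for the moment, N m; "finger_gap": finger opening in m; "finger_force": force on a finger pad.
Only numpy, scipy, OpenCV 4.12 (cv2) and the standard library are available. Lean on these libraries where they do the work, as an engineer would, in place of code of your own. Each camera call takes 0.05 s, during which the arm holds its last target. There are 200 camera calls.

## Working session

There is one attempt and no reset: what is moved stays moved. The work goes in short steps, Python scripts to look and compute and a tool call to move; the robot and the scene stay as the last step left them, time stands still between calls to the robot, and variables do not carry over. Pictures are saved under pics/ and viewed, at most 10 in all, crops included, and the job is handed in when it is done.

Besides the shell and the picture viewer there is one more tool, called after "Request:" as a command line: name --pt "numbers of a row" for each row, then --argument value for the rest. servo_tool: Moves the arm, as the interface text tells. Its arguments: {"type":"object","properties":{"commands":{"type":"array"}},"required":["commands"]}

```bash
mkdir -p pics
python3 - <<'E'
from rig import bot
import cv2,numpy as np
for n in("top","side"):
    cv2.imwrite(f"pics/{n}0.png",bot.read_camera(n)); c=bot.calibration(n); print(n,c["fx"],c["cx"],c["cy"],np.round(c["pose"],4).tolist())
s=bot.observe();print(s["tool_pos"],np.round(s["tool_rot"],3),s["finger_gap"],s["time"])
E
```

```text
top 480.7816330606575 323.44418508617485 247.45315007740544 [[-0.0167, -0.9957, 0.0907, 0.4656], [-0.9997, 0.0153, -0.0165, 0.1038], [0.0151, -0.091, -0.9957, 1.078], [0.0, 0.0, 0.0, 1.0]]
side 550.7134790800827 316.69754820376465 238.33838647130608 [[0.9381, -0.2494, 0.2402, 0.3009], [-0.3462, -0.6892, 0.6365, -0.6194], [0.0068, -0.6803, -0.7329, 0.899], [0.0, 0.0, 0.0, 1.0]]
[ 0.17557717 -0.59920098  0.25542838] [[ 0.96   0.281 -0.   ]
 [ 0.281 -0.96   0.002]
 [ 0.    -0.002 -1.   ]] 0.08522627920005003 0.1
```

View pics/top0.png

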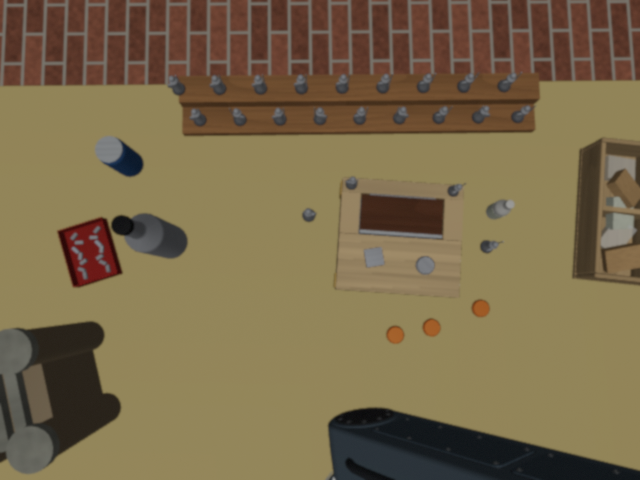

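View pics/side0.png

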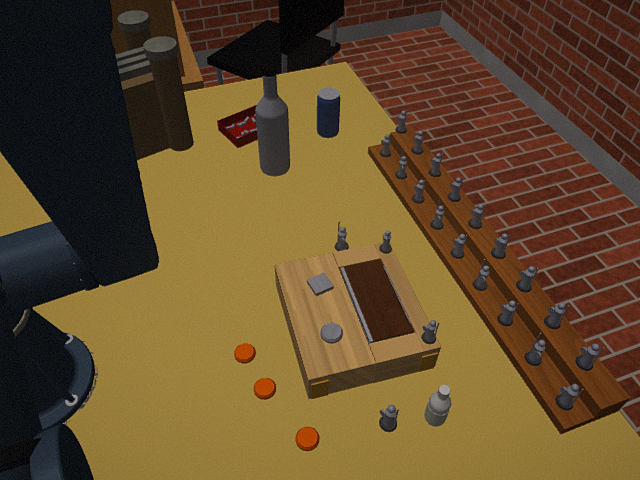

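The top view shows the case around (402,237). The dark cover is at (402,215), the round base at (426,265), the square base at (374,257), and the knights at (351,183) and (456,189). In the side view the round base is at (331,332) and the square base at (320,284). The three orange discs are look-alikes.

```bash
cat > h.py <<'E'
import cv2,numpy as np
from rig import bot
def ray(n,uv,z):
    c=bot.calibration(n);P=c["pose"];d=P[:3,:3]@np.array([(uv[0]-c["cx"])/c["fx"],(uv[1]-c["cy"])/c["fy"],1])
    return P[:3,3]+d*(z-P[2,3])/d[2]
def big(m,x0,y0,x1,y1,k=1):
    r=np.zeros_like(m);r[y0:y1,x0:x1]=m[y0:y1,x0:x1]
    return sorted(cv2.findContours(r,cv2.RETR_EXTERNAL,cv2.CHAIN_APPROX_NONE)[0],key=cv2.contourArea)[::-1][:k]
E
python3 - <<'E'
from h import *
for n,cov,bases in(("top",(345,185,460,245),(340,242,460,290)),("side",(335,255,425,345),(295,265,350,348))):
    im=cv2.imread(f"pics/{n}0.png");hsv=cv2.cvtColor(im,cv2.COLOR_BGR2HSV)
    dark=cv2.inRange(hsv,(0,60,0),(25,255,85))
    c=big(dark,*cov)[0]; w=np.array([ray(n,p[0],.07)[:2]*1000 for p in c],np.float32)
    print(n,"cover",cv2.minAreaRect(w),np.round([ray(n,p,.07)[:2] for p in cv2.boxPoints(cv2.minAreaRect(c))],4).tolist())
    gray=cv2.inRange(hsv,(0,0,60),(180,70,255))
    for c in big(gray,*bases,k=3):
        w=np.array([ray(n,p[0],.08)[:2]*1000 for p in c],np.float32)
        print(" grey",cv2.contourArea(c),cv2.minAreaRect(w),c[:,0].mean(0))
    cv2.imwrite(f"pics/{n}m.png",np.hstack([dark,gray])[:, ::1])
im=cv2.imread("pics/top0.png")[165:305,325:475]
cv2.imwrite("pics/crop.png",cv2.resize(im,None,fx=4,fy=4,interpolation=cv2.INTER_CUBIC))
E
```

```text
top cover ((626.9664916992188, -79.75080108642578), (175.8586883544922, 74.8302230834961), 85.24481964111328) [[0.597, 0.0112], [0.6715, 0.0044], [0.6568, -0.1721], [0.5823, -0.1641]]
 grey 344.5 ((535.4522094726562, -17.22186851501465), (40.77808380126953, 40.887001037597656), 8.067691802978516) [373.71014493 256.76811594]
 grey 273.0 ((516.6236572265625, -122.85942077636719), (39.90675354003906, 37.55519104003906), 89.0712890625) [424.64814815 265.01851852]
side cover ((623.9400634765625, -78.47892761230469), (179.2759246826172, 83.89561462402344), 85.14502716064453) [[0.5955, 0.0135], [0.6918, 0.0211], [0.6579, -0.1705], [0.5735, -0.173]]
 grey 306.5 ((514.7701416015625, -126.88751220703125), (39.877315521240234, 37.08036804199219), 28.37948989868164) [331.10169492 332.38983051]
 grey 294.0 ((534.5018920898438, -18.963098526000977), (39.84452438354492, 42.18976974487305), 9.205483436584473) [318.6        283.91428571]
 grey 65.5 ((584.9190063476562, -28.103870391845703), (66.80496215820312, 8.672378540039062), 82.59353637695312) [345.87719298 279.78947368]
```

View pics/crop.png

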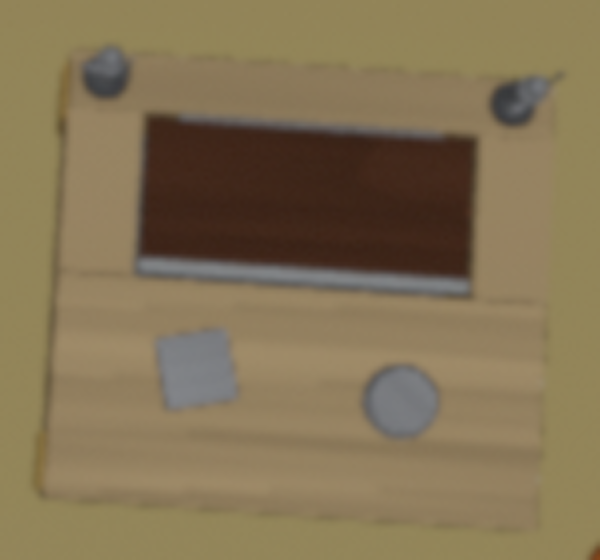

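The crop is scaled 4x with offset (325,165). Its deck corners are FL (75,50), FR (552,78) and NR (537,528), and the strip's near edge runs from (136,274) to (470,296). I'll cross-check the case frame against these.

```bash
cat >> h.py <<'E'
yaw=np.radians(-4.8);ex=np.array([np.cos(yaw),np.sin(yaw)]);ey=np.array([-ex[1],ex[0]]);O=np.array([.5782,-.0754])
def case(p): d=np.array(p[:2])-O; return np.round([d@ex*1000,d@ey*1000],1)
def world(x,y): return O+(x*ex+y*ey)/1000
def move(x,y,z):
    s=bot.observe();d=np.append(world(x,y),z)-s["tool_pos"];return np.round(s["tool_rot"].T@d,4)
E
python3 - <<'E'
from h import *
for nm,p in dict(FL=(75,50),FR=(552,78),NR=(537,528),sl=(136,274),sr=(470,296),hl=(147,113),hr=(476,137),slitL=(60,270),slitR=(545,300)).items():
    w=ray("top",(p[0]/4+325-.4,p[1]/4+165-.4),.07);print(nm,np.round(w,4),case(w))
for nm,p in dict(round=(.5157,-.1249),sq=(.535,-.0181)).items(): print(nm,case(p))
print(move(17,0,.2))
E
```

```text
FL [0.7077 0.042  0.07  ] [119.2 127.8]
FR [ 0.6891 -0.2131  0.07  ] [ 122. -128.]
NR [ 0.4497 -0.1949  0.07  ] [-118.  -129.8]
sl [0.5868 0.0122 0.07  ] [ 1.2 88. ]
sr [ 0.5724 -0.1645  0.07  ] [  1.7 -89.2]
hl [0.673  0.0044 0.07  ] [87.8 87.4]
hr [ 0.6576 -0.171   0.07  ] [ 87.2 -88.6]
slitL [0.5895 0.0524 0.07  ] [  0.6 128.3]
slitR [ 0.5697 -0.2042  0.07  ] [   2.3 -129.1]
round [-58.1 -54.6]
sq [-47.8  53.5]
[ 0.5494 -0.3833  0.0564]
```

Request:
servo_tool --pt "0.034 -0.024 0 0 0 0 0.15" --pt "0.034 -0.024 0 0 0 0 0.15" --pt "0.034 -0.024 0 0 0 0 0.15" --pt "0.034 -0.024 0 0 0 0 0.15" --pt "0.034 -0.024 0 0 0 0 0.15" --pt "0.034 -0.024 0 0 0 0 0.15" --pt "0.034 -0.024 0 0 0 0 0.15" --pt "0.034 -0.024 0 0 0 0 0.15"

```text
time: 1.1
tool_pos: [0.3833, -0.3378, 0.256]
tool_rot: [[0.96, 0.281, -0.0], [0.281, -0.96, 0.001], [-0.0, -0.001, -1.0]]
force: [0.6, -0.4, 0.2]
finger_gap: 0.0127
finger_force: 0.0
```

Request:
servo_tool --pt "0.034 -0.024 0 0 0 0 0.15" --pt "0.034 -0.024 0 0 0 0 0.15" --pt "0.034 -0.024 0 0 0 0 0.15" --pt "0.034 -0.024 0 0 0 0 0.15" --pt "0.034 -0.024 0 0 0 0 0.15" --pt "0.034 -0.024 0 0 0 0 0.15" --pt "0.034 -0.024 0 0 0 0 0.15" --pt "0 0 0 0 0 0 0.15"

```text
time: 2.1
tool_pos: [0.565, -0.1087, 0.2559]
tool_rot: [[0.959, 0.285, -0.0], [0.285, -0.959, 0.001], [0.0, -0.001, -1.0]]
force: [-0.0, 0.3, -0.1]
finger_gap: 0.013
finger_force: 0.0
```

Request:
servo_tool --pt "0 0 0 0 0 7 0.15" --pt "0 0 0 0 0 7 0.15" --pt "0 0 0 0 0 7 0.15" --pt "0 0 0 0 0 0 0.15" --pt "0 0 0 0 0 0 0.15"

```text
time: 2.72
tool_pos: [0.5635, -0.1115, 0.2562]
tool_rot: [[0.997, -0.081, -0.001], [-0.081, -0.997, 0.0], [-0.001, -0.0, -1.0]]
force: [0.3, 0.0, -0.4]
finger_gap: 0.013
finger_force: 0.0
```

Run:
```python
from h import *
s=bot.observe();print(s["time"],s["tool_pos"],np.round(s["tool_rot"],3).tolist(),s["finger_gap"],s["force"],case(s["tool_pos"]),move(18,0,.12))
```

```text
2.725 [ 0.56348604 -0.11148455  0.25615212] [[0.997, -0.081, -0.001], [-0.081, -0.997, 0.0], [-0.001, -0.0, -1.0]] 0.012958332235169095 [ 0.25515629  0.0065215  -0.37101193] [-11.6 -37.2] [ 0.0298 -0.0371  0.1361]
```

Request:
servo_tool --pt "0.015 -0.0185 0 0 0 0 0.15" --pt "0.015 -0.0185 0.02 0 0 0 0.15" --pt "0 0 0.04 0 0 0 0.15" --pt "0 0 0.04 0 0 0 0.15" --pt "0 0 0.04 0 0 0 0.15" --pt "0 0 0.01 0 0 0 0.15" --pt "0 0 0 0 0 0 0.15" --pt "0 0 0 0 0 0 0.15"

```text
time: 3.72
tool_pos: [0.5981, -0.077, 0.108]
tool_rot: [[0.997, -0.081, 0.003], [-0.081, -0.997, -0.001], [0.003, 0.001, -1.0]]
force: [-0.1, 0.3, 0.7]
finger_gap: 0.0126
finger_force: 0.0
```

Request:
servo_tool --pt "0 0 0.003 0 0 0 0.15" --pt "0 0 0.003 0 0 0 0.15" --pt "0 0 0.002 0 0 0 0.15" --pt "0 0 0.002 0 0 0 0.15" --pt "0 0 0 0 0 0 0.15"

```text
time: 4.35
tool_pos: [0.5967, -0.0765, 0.096]
tool_rot: [[0.997, -0.082, -0.001], [-0.082, -0.997, 0.0], [-0.001, -0.0, -1.0]]
force: [0.7, -0.8, -0.8]
finger_gap: 0.0131
finger_force: 0.0
```

Request:
servo_tool --pt "0 0 0.002 0 0 0 0.15" --pt "0 0 0.002 0 0 0 0.15" --pt "0 0 0 0 0 0 0.15"

```text
time: 4.72
tool_pos: [0.5968, -0.0766, 0.0925]
tool_rot: [[0.997, -0.082, -0.0], [-0.082, -0.997, -0.0], [-0.0, 0.0, -1.0]]
force: [-0.6, 0.5, 3.8]
finger_gap: 0.0128
finger_force: 2.0
```

Request:
servo_tool --pt "0 0 0.002 0 0 0 0.15" --pt "0 0 0 0 0 0 0.15"

```text
time: 4.97
tool_pos: [0.5969, -0.0766, 0.0902]
tool_rot: [[0.997, -0.082, 0.0], [-0.082, -0.997, 0.0], [0.0, -0.0, -1.0]]
force: [-1.0, 0.6, 5.0]
finger_gap: 0.0127
finger_force: 2.0
```

Request:
servo_tool --pt "0 0 0.002 0 0 0 0.15" --pt "0 0 0 0 0 0 0.15"

```text
time: 5.22
tool_pos: [0.5969, -0.0766, 0.0894]
tool_rot: [[0.997, -0.081, 0.0], [-0.081, -0.997, -0.0], [0.0, 0.0, -1.0]]
force: [-2.7, -0.1, 11.0]
finger_gap: 0.0128
finger_force: 5.6
```

Eleven newtons means the cover is on its stop. I'll let go, moving up and back.

Request:
servo_tool --pt "-0.03 0 -0.05 0 0 0 0.15" --pt "-0.05 0.01 -0.03 0 0 0 0.15" --pt "-0.04 0.025 0 0 0 0 0.15" --pt "0 0.02 0 0 0 0 0.15" --pt "0 0 0 0 0 0 0.15" --pt "0 0 0 0 0 0 0.15" --pt "0 0 0 0 0 0 0.15" --pt "0 0 0 0 0 0 0.15"

```text
time: 6.22
tool_pos: [0.473, -0.121, 0.1681]
tool_rot: [[0.997, -0.081, -0.0], [-0.081, -0.997, 0.0], [-0.0, -0.0, -1.0]]
force: [0.2, 0.4, 0.8]
finger_gap: 0.0132
finger_force: 0.0
```

Run:
```python
from h import *
cv2.imwrite("pics/side1.png",bot.read_camera("side"))
s=bot.observe();print(s["time"],s["tool_pos"],s["force"],case(s["tool_pos"]),move(-102,-54.6,.098))
```

```text
6.275 [ 0.47296044 -0.12106653  0.16813289] [-0.10024166  0.21612876  0.04423255] [-101.   -54.3] [-0.0009  0.0003  0.0701]
```

View pics/side1.png

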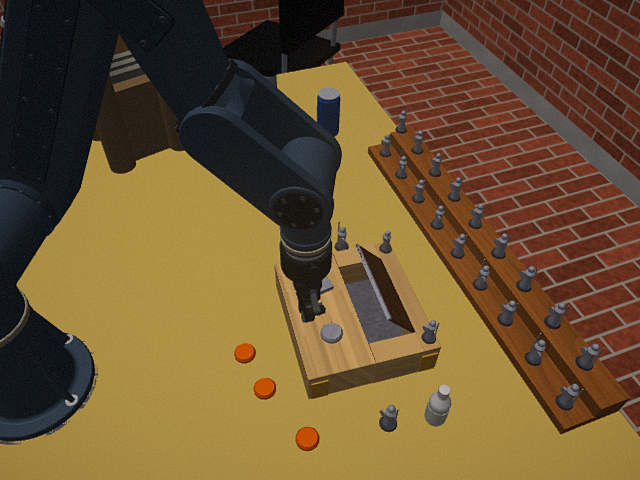

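The cover stands open with its edge at about (360,248)–(410,332). The disc is at (331,332) and the figures are undisturbed. Now I'll descend behind the disc and push.

Request:
servo_tool --pt "0 0 0.03 0 0 0 0.15" --pt "0 0 0.025 0 0 0 0.15" --pt "0 0 0.012 0 0 0 0.15" --pt "0 0 0.004 0 0 0 0.15" --pt "0 0 0 0 0 0 0.15" --pt "0 0 0 0 0 0 0.15"

```text
time: 7.02
tool_pos: [0.4733, -0.1218, 0.098]
tool_rot: [[0.997, -0.082, 0.001], [-0.082, -0.997, -0.001], [0.001, 0.001, -1.0]]
force: [0.5, 0.2, 0.6]
finger_gap: 0.0126
finger_force: 0.0
```

Request:
servo_tool --pt "0.004 0 0 0 0 0 0.15" --pt "0.006 0 0 0 0 0 0.15" --pt "0.008 0 0 0 0 0 0.15" --pt "0.008 0 0 0 0 0 0.15" --pt "0.008 0 0 0 0 0 0.15" --pt "0.008 0 0 0 0 0 0.15" --pt "0 0 0 0 0 0 0.15"

```text
time: 7.9
tool_pos: [0.5158, -0.1253, 0.0973]
tool_rot: [[0.997, -0.081, 0.002], [-0.081, -0.997, -0.001], [0.002, 0.001, -1.0]]
force: [0.8, -0.2, -0.3]
finger_gap: 0.0128
finger_force: 0.0
```

Run:
```python
from h import *
im=bot.read_camera("side");cv2.imwrite("pics/side2.png",cv2.resize(im[220:400,260:460],None,fx=3,fy=3))
s=bot.observe();print(s["time"],s["tool_pos"],s["force"],case(s["tool_pos"]))
```

```text
7.95 [ 0.51516742 -0.12513539  0.09725713] [-0.44274415  1.06306441 -0.20006525] [-58.6 -54.8]
```

View pics/side2.png

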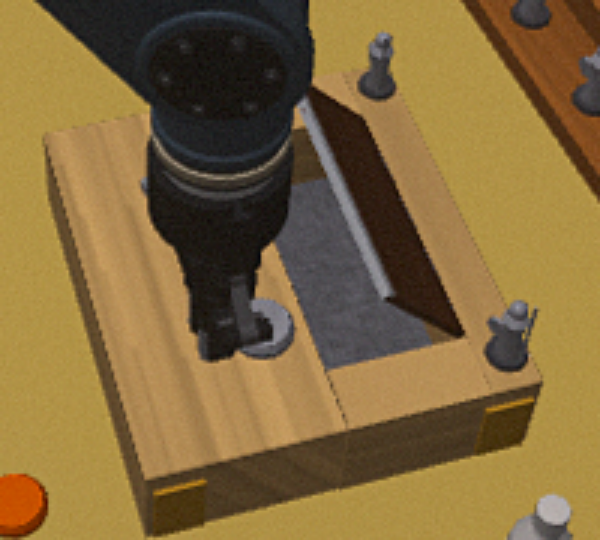

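The disc (crop 268,328) sits squarely ahead of the fingers. I'll continue to the edge.

Request:
servo_tool --pt "0.005 0 0 0 0 0 0.15" --pt "0.008 0 0 0 0 0 0.15" --pt "0.008 0 0 0 0 0 0.15" --pt "0.009 0 0 0 0 0 0.15" --pt "0.009 0 0 0 0 0 0.15" --pt "0.004 0 0 0 0 0 0.15" --pt "0 0 0 0 0 0 0.15" --pt "0 0 0 0 0 0 0.15"

```text
time: 8.95
tool_pos: [0.5572, -0.1284, 0.0972]
tool_rot: [[0.997, -0.082, -0.001], [-0.082, -0.997, 0.0], [-0.001, -0.0, -1.0]]
force: [0.0, -1.2, 0.1]
finger_gap: 0.0128
finger_force: 0.0
```

Request:
servo_tool --pt "-0.01 0 -0.01 0 0 0 0.15" --pt "-0.02 0 -0.04 0 0 0 0.15" --pt "-0.02 0 -0.04 0 0 0 0.15" --pt "0 0 -0.04 0 0 0 0.15" --pt "0 0 0 0 0 0 0.15"

```text
time: 9.57
tool_pos: [0.5085, -0.1251, 0.2311]
tool_rot: [[0.997, -0.082, 0.007], [-0.082, -0.997, -0.003], [0.007, 0.003, -1.0]]
force: [-0.1, -0.7, 0.3]
finger_gap: 0.0125
finger_force: 0.0
```

Run:
```python
from h import *
im=bot.read_camera("side");cv2.imwrite("pics/side3.png",cv2.resize(im[220:400,260:460],None,fx=3,fy=3))
s=bot.observe();print(s["time"],s["tool_pos"],s["force"],case(s["tool_pos"]),move(44,0,.2))
```

```text
9.625 [ 0.50757614 -0.12463594  0.22924528] [-0.17660988 -0.01939957  0.35352405] [-66.3 -55. ] [ 0.1103 -0.0548  0.0296]
```

View pics/side3.png

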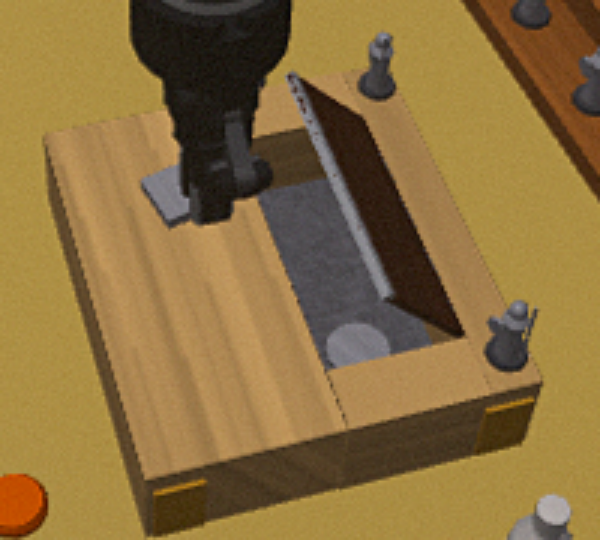

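The disc lies flat on the compartment floor (crop 358,345) and the square base and knights have not moved. Next is closing the cover.

Request:
servo_tool --pt "0.038 -0.018 0 0 0 0 0.15" --pt "0.038 -0.018 0 0 0 0 0.15" --pt "0.037 -0.019 0.01 0 0 0 0.15" --pt "0 0 0.02 0 0 0 0.15" --pt "0 0 0.02 0 0 0 0.15" --pt "0 0 0.012 0 0 0 0.15" --pt "0 0 0 0 0 0 0.15" --pt "0 0 0 0 0 0 0.15"

```text
time: 10.62
tool_pos: [0.625, -0.0791, 0.1657]
tool_rot: [[0.997, -0.082, 0.001], [-0.082, -0.997, -0.0], [0.001, 0.0, -1.0]]
force: [0.0, -0.1, 0.7]
finger_gap: 0.013
finger_force: 0.0
```

Run:
```python
from h import *
s=bot.observe();print(s["time"],s["tool_pos"],s["force"],case(s["tool_pos"]),move(47,0,.152))
```

```text
10.625 [ 0.62497429 -0.07908111  0.16569503] [ 0.02281189 -0.14388873  0.65131413] [46.9  0.2] [0.0001 0.0002 0.0137]
```

Down along the arc: x 47→21 and TCP z .166→.10, in small steps.

Request:
servo_tool --pt "0 0 0.007 0 0 0 0.15" --pt "0 0 0.007 0 0 0 0.15" --pt "-0.006 0 0.007 0 0 0 0.15" --pt "-0.006 0 0.007 0 0 0 0.15" --pt "-0.004 0 0.008 0 0 0 0.15" --pt "-0.004 0 0.008 0 0 0 0.15" --pt "0 0 0 0 0 0 0.15"

```text
time: 11.5
tool_pos: [0.6038, -0.0772, 0.1203]
tool_rot: [[0.997, -0.082, -0.002], [-0.082, -0.997, 0.0], [-0.002, -0.0, -1.0]]
force: [-1.3, -0.8, 3.4]
finger_gap: 0.0128
finger_force: 1.2
```

Request:
servo_tool --pt "-0.003 0 0.007 0 0 0 0.15" --pt "-0.002 0 0.007 0 0 0 0.15" --pt "-0.001 0 0.006 0 0 0 0.15" --pt "0 0 0.003 0 0 0 0.15" --pt "0 0 0.002 0 0 0 0.15" --pt "0 0 0.001 0 0 0 0.15" --pt "0 0 0 0 0 0 0.15"

```text
time: 12.38
tool_pos: [0.5987, -0.0768, 0.0953]
tool_rot: [[0.997, -0.082, -0.0], [-0.082, -0.997, -0.0], [-0.0, 0.0, -1.0]]
force: [-0.6, -1.4, 2.9]
finger_gap: 0.0127
finger_force: 1.8
```

Request:
servo_tool --pt "0 0 0.002 0 0 0 0.15" --pt "0 0 0.002 0 0 0 0.15" --pt "0 0 0.001 0 0 0 0.15" --pt "0 0 0 0 0 0 0.15"

```text
time: 12.88
tool_pos: [0.5987, -0.0767, 0.0902]
tool_rot: [[0.997, -0.082, -0.0], [-0.082, -0.997, 0.0], [-0.0, -0.0, -1.0]]
force: [-0.4, -1.3, 3.4]
finger_gap: 0.013
finger_force: 2.0
```

Request:
servo_tool --pt "0 0 0.002 0 0 0 0.15" --pt "0 0 0 0 0 0 0.15" --pt "0 0 0 0 0 0 0.15"

```text
time: 13.25
tool_pos: [0.5988, -0.0767, 0.0896]
tool_rot: [[0.997, -0.081, 0.0], [-0.081, -0.997, -0.0], [0.0, 0.0, -1.0]]
force: [-2.4, -1.2, 12.5]
finger_gap: 0.0128
finger_force: 6.1
```

The cover is on its stop again at 12.5 N. I'll release straight up and back away.

Request:
servo_tool --pt "0 0 -0.02 0 0 0 0.15" --pt "-0.01 0 -0.05 0 0 0 0.15" --pt "-0.05 0 -0.05 0 0 0 0.15" --pt "-0.06 0 -0.02 0 0 0 0.15" --pt "-0.06 0 0 0 0 0 0.15" --pt "0 0 0 0 0 0 0.15" --pt "0 0 0 0 0 0 0.15" --pt "0 0 0 0 0 0 0.15"

```text
time: 14.25
tool_pos: [0.4278, -0.0631, 0.2223]
tool_rot: [[0.997, -0.082, 0.002], [-0.082, -0.997, -0.0], [0.002, 0.0, -1.0]]
force: [0.9, 0.3, -0.8]
finger_gap: 0.0126
finger_force: 0.0
```

Run:
```python
from h import *
im=bot.read_camera("side");cv2.imwrite("pics/side4.png",im)
s=bot.observe();print(s["time"],s["tool_pos"],s["force"])
```

```text
14.3 [ 0.42765379 -0.06305043  0.2221853 ] [1.03698083 0.39407715 0.44702092]
```

View pics/side4.png

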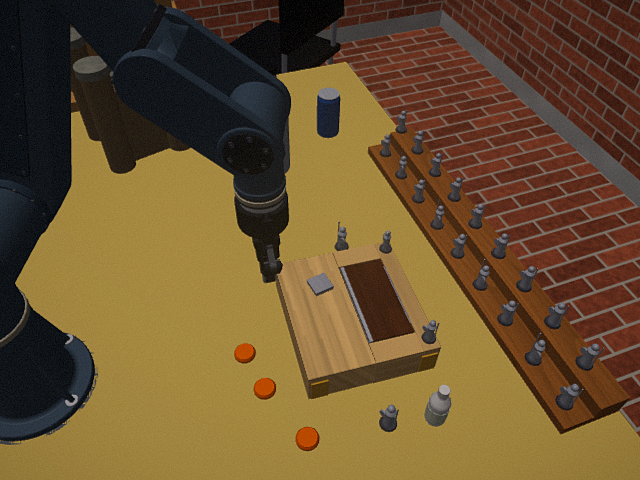

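The cover is shut and flush at (378,300). The square base (320,284), the figures, glue bottle and look-alikes are in place, and the gripper is clear.

```bash
python3 -c "
from rig import bot
print(bot.finish_job())"
```

```text
the job is handed in; nothing more can be done
None
```

I popped the cover open, pushed the round base into the compartment and pressed the cover shut again, then handed the job in at about 14 s with the arm clear and everything else still in place.

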